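# Clamp a glued charger case in a turnbuckle clamp

## Task

The case of the white charger block has just been glued. Lay it flat on the black rubber bed of the clamp, lengthwise between the two orange pads, let go of it, and then turn the clamp's brass hexagonal turnbuckle body so that both jaws draw in and the sprung pads hold the case firmly at both ends, each pad pushed back about half of its 6 mm spring travel and never bottomed out. Tighten only with the turnbuckle, do not force the jaws by hand, and leave the other things on the bench where they are.

Things in the scene. Friction and masses are not known exactly. Their poses are not given: they have to be found in the camera images.
- charger: the work: a white charger block, 95 (its x) x 58 (its y) x 26 (z) mm, a plain box of 70 to 140 g lying flat on the bench ahead of the robot, to the left of the clamp. Origin: middle of its underside, +z up. Grip it across the 58 mm. Either end may face either pad.
- clamp_frame: bench clamp fixed to the bench; its place and yaw vary. Aluminium plate, x -73..+80, y -108..+108 mm, top 12 mm above the bench. Origin on the bench; +z up, +y along the turnbuckle, which runs along the side nearer the robot (axis at x = -55 mm, 78 mm above the bench); the bed is on the +x side. Steel rails on the plate are no higher than 15 mm.
- bed_centre (a point): centre of the top of the black rubber bed (50 x 90 mm, top 16 mm above the bench), at [50, 0, 16] mm in the clamp's frame, same axes. The block belongs here, its 95 mm length along the clamp's y, midway between the pads, with 6.5 to 10 mm free at either end at the start. The turnbuckle's axis is 105 mm away in -x.
- hex_centre (a point): centre of the brass hexagonal turnbuckle body, on its axis: 64 mm long along y, 22 mm across flats, 25 across corners, free all round for fingers (66 mm down to the plate). Dark bearing posts, 24 mm in diameter at the axis, stand 36 to 41 mm to either side along y. The point turns with the body; its y axis is the turning axis.
- turnbuckle (a joint): turn of the brass body about the clamp's +y, rad; more closes: its top goes to +x, away from the robot. At 0 and every 1.047 rad two flats face +x and -x and fit a vertical tool closing along x. Starts 0 to 0.7, stops at 3.4, stays put (0.25 N m friction). Each jaw goes in 5 mm per rad: pads touch the centred block at 2.0 rad; 2.6 is ideal (3 mm pushed back), at 3.2 they bottom.
- jaw_left: left jaw carriage (clamp's +y side), blue: a column 20 x 12 mm, 92 mm high, holding the steel threaded rod at the turnbuckle, and a low beam to the jaw plate at the bed's end (top 42 mm above the bench). At turnbuckle 0 its inner faces are 71.5 mm, the pad face 57.5 mm from the clamp's middle. Origin: bench level, clamp's x = 0, middle of its 12 mm thickness.
- jaw_right: right jaw carriage (clamp's -y side), mirror image of the left one; both move inward together by the turnbuckle.
- pad_left (a joint): how far the left orange pad is pushed back into its jaw against its spring, m: 0 free, 0.006 bottomed out; 1.5 N per mm. The pad is 44 (x) x 8 (y) x 18 (z) mm, centred 27 mm above the bench.
- pad_right (a joint): the same for the right orange pad.
- amber_dropper: bystander: amber dropper bottle with a black top, 33 x 34 x 102 mm, origin under its middle
- reel: bystander: black and white wire reel standing on its flange, 52 mm in diameter, 32 mm high, origin under its middle
- marker: bystander: white and blue marker pen lying down, 17 x 116 x 17 mm, origin under its middle
- carton: bystander: small printed flat carton, 68 x 100 x 19 mm, origin under its middle
Mind the look-alikes: they are no part of the job. Leave any brown look-alike of the charger alone.

How it is judged:
On the way, in this order (a step that is already met when the one before it is completed fails the run):
1. the case lies flat on the bed, lengthwise between the pads, let go, while the pads are still free of it (x of charger in the frame of bed_centre between -0.009 and 0.009 m and y of charger in the frame of bed_centre between -0.01 and 0.01 m and z of charger in the frame of bed_centre below 0.003 m and angle between charger's own z axis and vertical below 0.08 rad and angle between the x axis of charger and the y axis of bed_centre, either way round below 0.2 rad and contact force between charger and the fingers below 0.05 N and value of joint each of pad_left, pad_right below 0.0006 m), for 0.2 s.
2. both pads are pushed back at least 1.2 mm by the case (value of joint each of pad_left, pad_right above 0.0012 m and value of joint turnbuckle above 2 rad), for 0.2 s.
At the end, for the whole second after the job is handed in: The charger lies flat (within 4.5 degrees, underside no more than 4 mm over the bed) on the rubber bed, its middle within 10 mm of the bed's centre line in the clamp's x, its length along the clamp's y within 7 degrees, at rest; each orange pad is pushed back between 1.2 and 5.2 mm (value of joint pad_left between 0.0012 and 0.0052 m and value of joint pad_right between 0.0012 and 0.0052 m and x of charger in the frame of bed_centre between -0.01 and 0.01 m and z of charger in the frame of bed_centre below 0.004 m and angle between charger's own z axis and vertical below 0.08 rad and angle between the x axis of charger and the y axis of bed_centre, either way round below 0.12 rad and linear speed of charger below 0.01 m/s); the robot touches nothing.
It fails at once if a pad is bottomed out in its jaw (overtightened, pushed back more than 5.7 mm) (value of joint any of pad_left, pad_right above 0.0057 m).
It fails at once if a jaw is pushed directly by the robot with more than 30 N (contact force between any of jaw_left, jaw_right and the arm above 30 N or contact force between any of jaw_left, jaw_right and the fingers above 30 N).
It fails at once if another thing on the bench is moved by more than 30 mm (distance of any of amber_dropper, reel, marker, carton from where it was at the start of the episode above 0.03 m).
It also fails if it takes over 66 s, if anything falls off the work surface, if the arm or the gripper's body presses on something with over 40 N, if the wrist force passes 120 N, or if a joint passes its speed limit or range.

## Robot

A 6-joint arm with a two-finger parallel gripper is mounted at the origin on a cart in front of the work surface, level with it; the furniture and walls round the work are solid. World frame = base frame: x ahead of the robot, y to its left, z up, the work surface at z = 0. Lengths are in m, angles in rad, forces in N, time in s.
With the tool pointing down it reaches from about 0.25 to 0.8 m from the base axis. Payload 3.9 kg.
Tool frame: the origin (TCP) lies on the centre line of the jaws, within the pads' length; the fingertips stand 8 mm ahead of it and the grasp point (between the pads) lies 11 mm behind it; z points along the fingers, y is the line along which they close (so a half turn about z gives the same grasp; the last joint's range is limited). The gripper opens to 85 mm and grips with 20 to 120 N. Pads are 22 mm wide; open, the fingers measure 114 mm over their backs; the gripper's body (76 mm by 85 mm) begins 54 mm behind the grasp point. The pads swing forward as they close: fully open they stand 13 mm farther back than shut.
Start: joints at [1.207, 0.26, -0.138, 1.173, 0, 1.571], TCP at [0.187, 0.491, 0.239] pointing down, gripper open.
Joint ranges: [-2.78, 2.78], [-0.83, 1.72], [-1.28, 1.37], [-1.9, 2.12], [-1.57, 1.48], [-3.14, 3.14]. Speed limits (rad/s): [2.57, 2.57, 3.14, 3.14, 3.14, 3.14].

## Interface

Orientations are given as [roll, pitch, yaw] about the fixed x, y, z axes, in that order (R = Rz(yaw) Ry(pitch) Rx(roll)).
In Python, from station import bot, eyes, finish_job gives the robot as it stands.
- The arm moves only by the tool send_rows, never from a script. Its argument "rows" is text: rows parted by semicolons, each of 7 numbers parted by spaces: the shift along the tool's x, y, z in m, then the turn, a rotation vector about the tool's x, y, z in degrees, then the opening, from 0 (shut) to 1 (fully open). In form: dx dy dz rx ry rz fingers; .... A call has 1 to 12 rows; each row shifts and turns the commanded pose from where the row before left it, along the tool's axes as they then stand; what a row does not reach is not made up. A row lasts 1/10 s, in which the tool goes at most 50 mm and 8.59 degrees, less where a joint would pass 70% of its speed; a pose out of reach is approached as far as the arm can. A call with a gripper value outside its range is refused whole. The fingers move at their own pace and stop on an object; "force" is the grip in N (left out, the last holds). Time passes only in rows, so rows that do not move let the fingers close. It gives the time, the measured TCP pose, the force, the opening and the grip force at its end, in the units of the state.
- bot.get_state(): the state, without advancing time (a new reading comes with each control period).
- eyes.get_image(name): name is "side" or "top"; returns the picture (400x640x3 uint8, red, green, blue); there is no depth.
- eyes.camera_params(name): a dict with "intrinsics" (3x3 intrinsics, pixels), "cam_to_world" (4x4, takes a point from camera to world coordinates). Camera axes: x right, y down, z forward; pixel columns grow to the right and rows downward; lengths in m; the calibration is good to about 2 mm. A picture is of the moment at which its call begins. camera_params takes no time and is no camera call.
- finish_job(): hands the job in; it is judged then, once.
The state is a dict: "clock": time; "q": joint angles; "qvel": joint speeds; "tau": joint torques, N m; "tool_pos": TCP position; "tcp_rot": TCP orientation; "contact_force": force on the tool from outside, world axes, zero at the start; "wrist_torque": the same for the moment, N m; "width": finger opening in m; "grip_force": force on a finger pad.
Only numpy, scipy, OpenCV 4.12 (cv2) and the standard library are available. Lean on these libraries where they do the work, as an engineer would, in place of code of your own. Each camera call takes 0.05 s, during which the arm holds its last target. There are 200 camera calls.

## Working session

There is one attempt and no reset: what is moved stays moved. The work goes in short steps, Python scripts to look and compute and a tool call to move; the robot and the scene stay as the last step left them, time stands still between calls to the robot, and variables do not carry over. Pictures are saved under pics/ and viewed, at most 11 in all, crops included, and the job is handed in when it is done.

Besides the shell and the picture viewer there is one more tool, called in YAML: its name, and indented under it one key for each argument. send_rows: Moves the arm, as the interface text tells. Its arguments: {"type":"object","properties":{"rows":{"type":"string"},"force":{"type":"number"}},"required":["rows"]}

```bash
mkdir -p pics; ls; python3 - <<'E'
from station import bot,eyes
import cv2,numpy as np
np.set_printoptions(precision=4,suppress=True)
print(bot.get_state())
for n in("side","top"):
    im=eyes.get_image(n); cv2.imwrite(f"pics/{n}0.png",im[:,:,::-1]); p=eyes.camera_params(n); print(n,p["intrinsics"],p["cam_to_world"])
E
```

```text
pics
{'clock': 0.0, 'q': array([ 1.207 ,  0.2607, -0.1394,  1.1727, -0.    ,  1.5708]), 'qvel': array([-0.    ,  0.0001, -0.0013,  0.0004, -0.0001,  0.0005]), 'tau': array([ -0.0015, -40.5674,  25.3924,   0.0187,  -0.0002,   0.    ]), 'tool_pos': array([0.1866, 0.49  , 0.2384]), 'tcp_rot': array([-3.1396,  0.    ,  2.7778]), 'contact_force': array([-0.8748, -0.068 , -0.1217]), 'wrist_torque': array([-0.0135,  0.0204,  0.0577]), 'grip_force': 0.0, 'width': 0.08547322370088971}
side [[382.4567   0.     317.9294]
 [  0.     382.4567 199.4715]
 [  0.       0.       1.    ]] [[ 0.8445 -0.1898  0.5008  0.0254]
 [-0.5356 -0.3054  0.7873 -1.0352]
 [ 0.0035 -0.9331 -0.3596  0.4516]
 [ 0.      0.      0.      1.    ]]
top [[433.7389   0.     319.4549]
 [  0.     433.7389 197.8859]
 [  0.       0.       1.    ]] [[-0.007  -0.9952  0.0981  0.4383]
 [-1.      0.0073  0.0019 -0.2061]
 [-0.0026 -0.0981 -0.9952  1.2844]
 [ 0.      0.      0.      1.    ]]
```

View pics/top0.png

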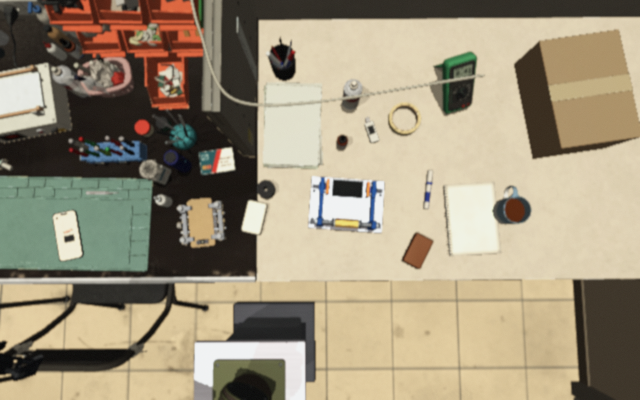

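View pics/side0.png

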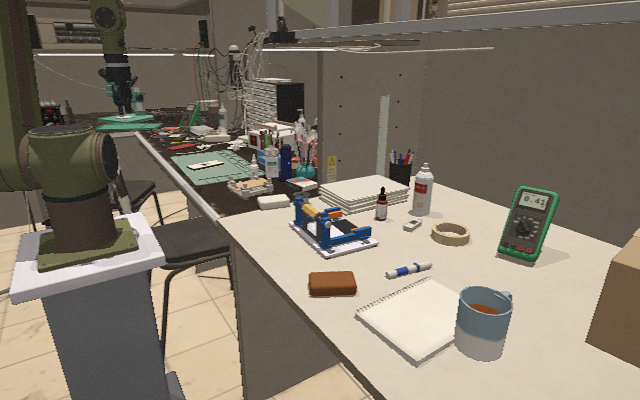

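The top view shows the white charger at (254,217), the reel at (266,188), the clamp at (346,205) with its brass body at (347,223), and the brown look-alike at (418,250). In the side view the charger is at (273,202) and the clamp at (330,225). Next I'll zoom in.

```bash
python3 - <<'E'
import cv2,numpy as np
a=cv2.imread("pics/top0.png")[165:245,235:395]; b=cv2.imread("pics/side0.png")[180:260,245:385]
cv2.imwrite("pics/c1.png",cv2.resize(a,(800,400),interpolation=cv2.INTER_CUBIC))
cv2.imwrite("pics/c2.png",cv2.resize(b,None,fx=5,fy=5,interpolation=cv2.INTER_CUBIC))
E
```

```text
(no output)
```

View pics/c1.png

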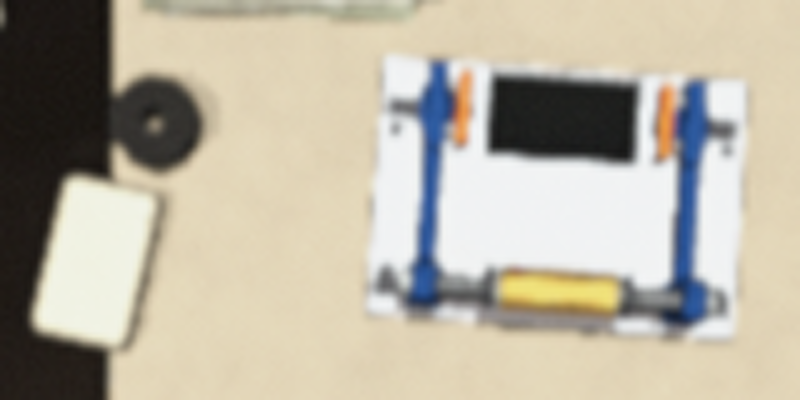

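View pics/c2.png

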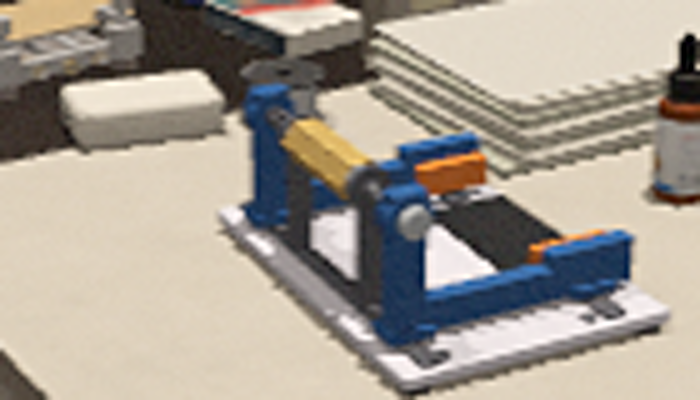

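```bash
cat > h.py <<'E'
import cv2,numpy as np
from station import bot,eyes
from scipy.spatial.transform import Rotation as R
np.set_printoptions(precision=4,suppress=True)
def ray(n,uv,z):
    p=eyes.camera_params(n);K=p["intrinsics"];T=p["cam_to_world"]
    uv=np.atleast_2d(uv).astype(float);d=np.c_[uv,np.ones(len(uv))]@np.linalg.inv(K).T@T[:3,:3].T
    c=T[:3,3];return c+d*((z-c[2])/d[:,2])[:,None]
def tri(a,b):
    # point nearest to rays through a(top), b(side); returns point and gap
    A=[];
    for n,uv in(("top",a),("side",b)):
        p0=ray(n,uv,0)[0];p1=ray(n,uv,.3)[0];u=(p1-p0)/np.linalg.norm(p1-p0);A.append((np.eye(3)-np.outer(u,u),p0))
    M=sum(x for x,_ in A);x=np.linalg.solve(M,sum(m@p for m,p in A));return x
def proj(n,P):
    p=eyes.camera_params(n);T=p["cam_to_world"];c=(np.atleast_2d(P)-T[:3,3])@T[:3,:3]@p["intrinsics"].T
    return c[:,:2]/c[:,2:]
def blob(im,m,box):
    k=np.zeros(m.shape,np.uint8);x0,y0,x1,y1=box;k[y0:y1,x0:x1]=m[y0:y1,x0:x1]*255
    n,l,s,c=cv2.connectedComponentsWithStats(k);i=1+np.argmax(s[1:,4]);m=(l==i).astype(np.uint8)
    ct=max(cv2.findContours(m,cv2.RETR_EXTERNAL,cv2.CHAIN_APPROX_NONE)[0],key=cv2.contourArea)
    return c[i],cv2.minAreaRect(ct),s[i],m
E
python3 - <<'E'
from h import *
t=cv2.imread("pics/top0.png").astype(int);s=cv2.imread("pics/side0.png").astype(int)
def show(n,c,r,st,z):
    W=ray(n,cv2.boxPoints(r),z);e=np.linalg.norm(np.roll(W,-1,0)-W,axis=1);d=(np.roll(W,-1,0)-W)
    print(n,"c",c,"px",r,"W",ray(n,[c],z)[0],"rectc",W.mean(0),"edges",e,"ang",np.degrees(np.arctan2(d[:,1],d[:,0])),st[4])
up=lambda im:cv2.resize(im.astype(np.uint8),None,fx=4,fy=4,interpolation=cv2.INTER_CUBIC).astype(int)
def go(n,f,box,z):
    im=up(t if n=="top" else s);c,r,st,m=blob(im,f(im),[4*b for b in box])
    c=(np.array(c)+.5)/4-.5; r=(tuple((np.array(r[0])+.5)/4-.5),tuple((np.array(r[1])+1)/4),r[2]);show(n,c,r,st,z);return c
hsv=lambda im:cv2.cvtColor(im.astype(np.uint8),cv2.COLOR_BGR2HSV)
white=lambda im:(im.min(2)>200)
print("charger");ct=go("top",lambda im:(im[:,:,0]>195)&(im.min(2)>195),(238,195,270,240),.026)
print("bed");cb=go("top",lambda im:im.max(2)<110,(330,178,365,200),.016)
br=lambda im:(hsv(im)[:,:,0]>15)&(hsv(im)[:,:,0]<32)&(hsv(im)[:,:,1]>110)
print("brass");cbt=go("top",br,(325,210,370,235),.088)
cbs=go("side",br,(295,195,325,225),.085);print("tri brass",tri(cbt,cbs))
og=lambda im:(hsv(im)[:,:,0]>4)&(hsv(im)[:,:,0]<18)&(hsv(im)[:,:,1]>150)
pl=go("top",og,(322,175,334,200),.036);pr=go("top",og,(362,175,373,200),.036)
cs=go("side",lambda im:im.min(2)>205-10,(255,190,292,212),.026);print("tri charger",tri(ct,cs))
blk=go("side",lambda im:im.max(2)<75,(338,216,360,236),.016);print("tri bed",tri(cb,blk))
print(hsv(s)[200:206,272:276,2], s[206:214:2,260:280:6].tolist())
E
```

```text
charger
top c [253.5785 216.8602] px ((np.float64(253.55543518066406), np.float64(216.7737579345703)), (np.float64(17.80768585205078), np.float64(30.464284896850586)), 13.760785102844238) W [ 0.5084 -0.012   0.026 ] rectc [ 0.5088 -0.012   0.026 ] edges [0.0883 0.0521 0.0882 0.0517] ang [ -13.2415 -104.1774  166.5342   75.9261] 8244
bed
top c [347.1418 188.2592] px ((np.float64(347.13055419921875), np.float64(188.29205322265625)), (np.float64(29.451845169067383), np.float64(15.782187461853027)), 3.814074993133545) W [ 0.5912 -0.2854  0.016 ] rectc [ 0.5912 -0.2854  0.016 ] edges [0.0468 0.0868 0.0468 0.0865] ang [ -4.357  -94.2738 175.2633  85.7455] 7070
brass
top c [346.2398 223.1476] px ((np.float64(346.2696838378906), np.float64(223.099609375)), (np.float64(22.407833099365234), np.float64(7.3747053146362305)), 4.085616588592529) W [ 0.4858 -0.2772  0.088 ] rectc [ 0.4859 -0.2772  0.088 ] edges [0.0203 0.0618 0.0203 0.0617] ang [ -4.693  -94.4982 175.0183  85.5111] 2458
side c [308.9904 210.0727] px ((np.float64(309.37945556640625), np.float64(210.33782958984375)), (np.float64(17.7
[... 1176 characters left out ...]
96911621094), np.float64(226.3948974609375)), (np.float64(19.080406188964844), np.float64(12.62056827545166)), 34.01934814453125) W [ 0.5878 -0.2868  0.016 ] rectc [ 0.5873 -0.2875  0.016 ] edges [0.074  0.081  0.0666 0.0735] ang [  39.6369  -94.0661 -143.2205   88.3309] 2596
tri bed [ 0.5905 -0.2849  0.0147]
[[243 241 240 240]
 [230 228 224 221]
 [187 178 171 167]
 [138 143 148 143]
 [143 144 145 143]
 [137 141 137 138]] [[[112, 128, 136], [110, 123, 133], [110, 124, 132], [113, 126, 134]], [[60, 69, 75], [104, 120, 128], [77, 87, 97], [151, 171, 183]], [[166, 184, 198], [177, 198, 212], [193, 215, 228], [189, 210, 223]], [[190, 210, 224], [190, 212, 224], [192, 210, 223], [187, 208, 223]]]
```

send_rows:
  rows: "0 0 0 0 0 -7.5 1;-.025 -.024 .006 0 0 0 1;-.025 -.024 .006 0 0 0 1;-.025 -.024 .006 0 0 0 1;-.025 -.024 .006 0 0 0 1;-.025 -.024 .006 0 0 0 1;-.025 -.024 .006 0 0 0 1;-.025 -.024 .006 0 0 0 1;-.025 -.024 .006 0 0 0 1;-.025 -.024 .006 0 0 0 1;-.025 -.024 .006 0 0 0 1;-.025 -.024 .006 0 0 0 1"
  force: 40

```text
clock: 1.3
tool_pos: [0.3937, 0.1689, 0.1728]
tcp_rot: [-3.141, -0.0, 2.909]
contact_force: [1.0, 0.8, -0.2]
width: 0.0851
grip_force: 0.0
```

send_rows:
  rows: "-.025 -.024 .006 0 0 0 1;-.025 -.024 .006 0 0 0 1;-.025 -.024 .006 0 0 0 1;-.025 -.024 .006 0 0 0 1;-.025 -.024 .006 0 0 0 1;-.025 -.024 .006 0 0 0 1;0 0 0 0 0 0 1;0 0 0 0 0 0 1;0 0 0 0 0 0 1"

```text
clock: 2.2
tool_pos: [0.5052, -0.0039, 0.1371]
tcp_rot: [3.142, -0.001, 2.909]
contact_force: [-0.1, 0.4, -0.3]
width: 0.0854
grip_force: 0.0
```

```bash
cat >> h.py <<'E'
def to(P,yaw,tilt=0):
    """tool-frame shift and rotvec (deg) from measured pose to target; tilt deg about clamp +y (yaw -4.5)"""
    s=bot.get_state();R0=R.from_euler("xyz",s["tcp_rot"])
    T=R.from_euler("xyz",[180,0,yaw],degrees=True)
    if tilt: T=R.from_rotvec(np.radians(tilt)*np.array([np.sin(np.radians(4.5)),np.cos(np.radians(4.5)),0]))*T
    print("at",s["clock"],s["tool_pos"],np.degrees(s["tcp_rot"]),"q",s["q"],"F",s["contact_force"],"w",s["width"],s["grip_force"])
    print("shift",R0.inv().apply(np.array(P)-s["tool_pos"]),"turn",(R0.inv()*T).as_rotvec(degrees=True))
E
python3 - <<'E'
from h import *
to([.5086,-.012,.012],166.7)
E
```

```text
at 2.2 [ 0.5052 -0.0039  0.1371] [179.9962  -0.0826 166.6871] q [-0.0079  0.295  -0.3703  0.9069  0.0004  0.2245] F [-0.0995  0.4162 -0.3194] w 0.08543091109680463 0.0
shift [-0.0053 -0.0072  0.1251] turn [ 0.0038 -0.0826 -0.0129]
```

send_rows:
  rows: "-.005 -.007 .025 0 0 0 1;0 0 .025 0 0 0 1;0 0 .025 0 0 0 1;0 0 .02 0 0 0 1;0 0 .015 0 0 0 1;0 0 .01 0 0 0 1;0 0 .005 0 0 0 1;0 0 0 0 0 0 1;0 0 0 0 0 0 0;0 0 0 0 0 0 0;0 0 0 0 0 0 0;0 0 0 0 0 0 0"
  force: 40

```text
clock: 3.4
tool_pos: [0.5103, -0.0125, 0.0133]
tcp_rot: [3.141, 0.002, 2.909]
contact_force: [-0.2, 0.2, 6.1]
width: 0.0571
grip_force: 44.0
```

send_rows:
  rows: "0 0 0 0 0 0 0;0 0 0 0 0 0 0;0 0 0 0 0 0 0;0 0 -.01 0 0 0 0;0 0 -.02 0 0 0 0;0 0 -.025 0 0 0 0;0 0 -.025 0 0 0 0;0 0 -.025 0 0 0 0;0 0 0 0 0 0 0;0 0 0 0 0 0 0"

```text
clock: 4.4
tool_pos: [0.5097, -0.0124, 0.1178]
tcp_rot: [3.141, 0.001, 2.909]
contact_force: [-0.1, 0.2, -1.2]
width: 0.0571
grip_force: 43.2
```

```bash
python3 - <<'E'
from h import *
to([.591,-.2853,.117],85.5)
im=eyes.get_image("top");cv2.imwrite("pics/t1.png",cv2.resize(im[165:245,225:385,::-1],(800,400),interpolation=cv2.INTER_CUBIC))
im=eyes.get_image("side");cv2.imwrite("pics/s1.png",cv2.resize(im[150:230,245:385,::-1],None,fx=5,fy=5,interpolation=cv2.INTER_CUBIC))
E
```

```text
at 4.4 [ 0.5097 -0.0124  0.1178] [179.9823   0.0694 166.6485] q [-0.0244  0.3181 -0.3929  0.8586  0.0001  0.2086] F [-0.0712  0.2104 -1.2261] w 0.05706579018620068 43.198140263557434
shift [-0.1422 -0.2467  0.0009] turn [ 0.0638  0.0449 81.1485]
```

View pics/s1.png

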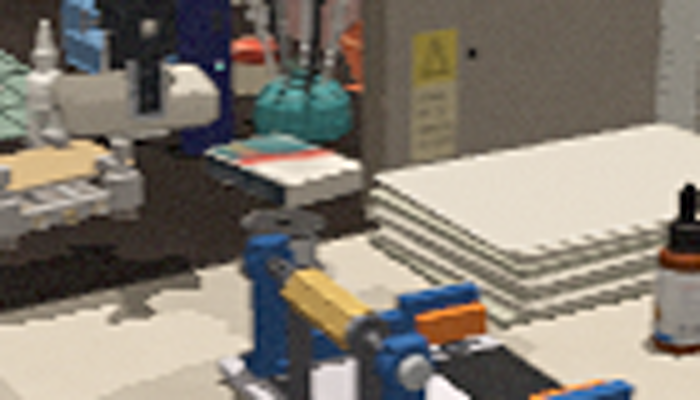

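The side view shows the charger (around (150,95) in the crop) held level in the gripper, well above the bench. Next: carry it to the clamp.

send_rows:
  rows: "-.01 -.015 -.004 0 0 0 0;-.014 -.025 -.004 0 0 0 0;-.014 -.025 0 0 0 0 0;-.014 -.025 0 0 0 0 0;-.014 -.025 0 0 0 0 0;-.014 -.025 0 0 0 0 0;-.014 -.025 0 0 0 0 0;-.014 -.025 0 0 0 0 0;-.014 -.025 0 0 0 0 0;-.01 -.018 0 0 0 0 0;-.01 -.014 0 0 0 0 0"

```text
clock: 5.6
tool_pos: [0.5895, -0.2865, 0.123]
tcp_rot: [3.141, -0.004, 2.908]
contact_force: [-0.1, 0.1, -1.5]
width: 0.0573
grip_force: 43.2
```

send_rows:
  rows: "0 0 0 0 0 8.1 0;0 0 0 0 0 8.1 0;0 0 0 0 0 8.1 0;0 0 0 0 0 8.1 0;0 0 0 0 0 8.1 0;0 0 0 0 0 8.1 0;0 0 0 0 0 8.1 0;0 0 0 0 0 8.1 0;0 0 0 0 0 8.1 0;0 0 0 0 0 8.2 0;0 0 0 0 0 0 0;0 0 0 0 0 0 0"

```text
clock: 6.8
tool_pos: [0.5898, -0.2852, 0.1239]
tcp_rot: [-3.139, -0.001, 1.496]
contact_force: [-0.2, -0.2, -1.2]
width: 0.0572
grip_force: 43.2
```

```bash
python3 - <<'E'
from h import *
to([.591,-.287,.030],85.5)
im=eyes.get_image("top");cv2.imwrite("pics/t2.png",cv2.resize(im[145:245,275:415,::-1],None,fx=5,fy=5,interpolation=cv2.INTER_CUBIC))
E
```

```text
at 6.8 [ 0.5898 -0.2852  0.1239] [-179.8665   -0.0534   85.7207] q [-0.4504  0.5449  0.0058  1.0342  0.      1.1951] F [-0.1512 -0.2232 -1.2183] w 0.05715736327774168 43.18717539310455
shift [-0.0018  0.0015  0.0939] turn [-0.1336 -0.0531  0.2207]
```

View pics/t2.png

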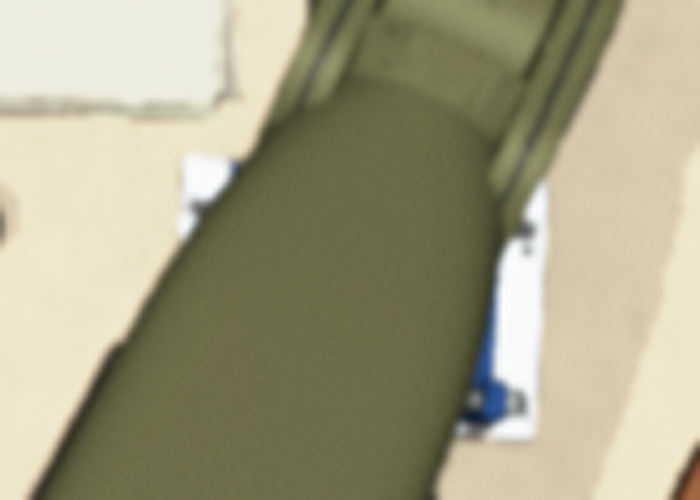

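The arm hides the work from above, so I'll rely on the measured pose and side view.

send_rows:
  rows: "-.002 .0015 .02 0 0 .2 0;0 0 .025 0 0 0 0;0 0 .02 0 0 0 0;0 0 .013 0 0 0 0;0 0 .006 0 0 0 0;0 0 .004 0 0 0 0;0 0 .002 0 0 0 0;0 0 0 0 0 0 0;0 0 0 0 0 0 0"

```text
clock: 7.75
tool_pos: [0.5925, -0.2879, 0.0362]
tcp_rot: [3.14, 0.001, 1.49]
contact_force: [0.6, -0.1, -0.6]
width: 0.0571
grip_force: 43.2
```

```bash
python3 - <<'E'
from h import *
to([.591,-.287,.029],85.5)
im=eyes.get_image("side");cv2.imwrite("pics/s2.png",cv2.resize(im[170:260,275:395,::-1],None,fx=6,fy=6,interpolation=cv2.INTER_CUBIC))
E
```

```text
at 7.75 [ 0.5925 -0.2879  0.0362] [179.9193   0.0307  85.3622] q [-0.4523  0.6192 -0.1061  0.844   0.      1.1994] F [ 0.6121 -0.078  -0.6347] w 0.0570795246021197 43.19832801818848
shift [ 0.0008 -0.0016  0.0072] turn [ 0.0806  0.0308 -0.1378]
```

View pics/s2.png

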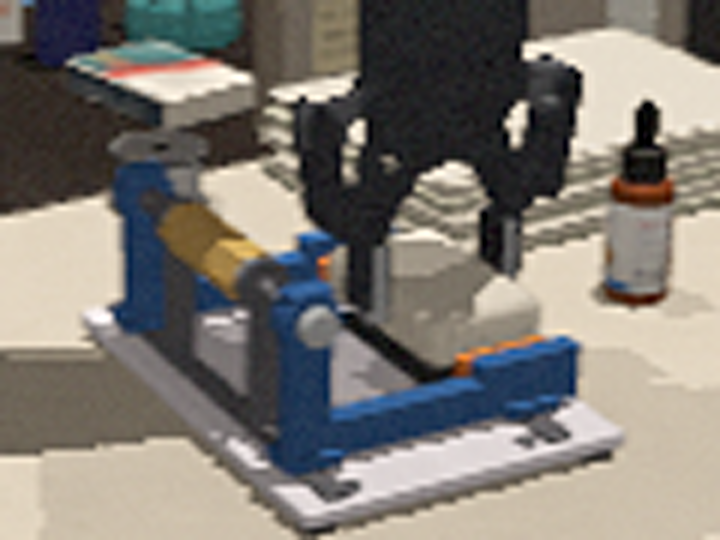

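The block sits between the pads, about 7 mm above the bed, with gaps at its ends. I'll lower it the rest of the way and let go.

send_rows:
  rows: ".001 -.0015 .003 0 0 0 0;0 0 .003 0 0 0 0;0 0 .001 0 0 0 0;0 0 0 0 0 0 0;0 0 0 0 0 0 0"

```text
clock: 8.3
tool_pos: [0.5906, -0.2865, 0.0293]
tcp_rot: [3.141, 0.0, 1.49]
contact_force: [-1.7, 1.3, 5.4]
width: 0.0571
grip_force: 43.9
```

send_rows:
  rows: "0 0 0 0 0 0 .8;0 0 0 0 0 0 1;0 0 0 0 0 0 1;0 0 0 0 0 0 1;0 0 -.01 0 0 0 1;0 0 -.02 0 0 0 1;0 0 -.03 0 0 0 1;0 0 -.035 0 0 0 1;0 0 -.035 0 0 0 1;0 0 -.035 0 0 0 1;0 0 0 0 0 0 1"

```text
clock: 9.4
tool_pos: [0.5936, -0.288, 0.2004]
tcp_rot: [3.131, 0.004, 1.49]
contact_force: [0.9, -1.1, 0.8]
width: 0.0856
grip_force: 0.0
```

```bash
python3 - <<'E'
from h import *
to([.4863,-.2771,.145],85.5)
im=eyes.get_image("side");cv2.imwrite("pics/s3f.png",im[:,:,::-1]);cv2.imwrite("pics/s3.png",cv2.resize(im[180:260,275:395,::-1],None,fx=6,fy=6,interpolation=cv2.INTER_CUBIC))
im=eyes.get_image("top");cv2.imwrite("pics/t3f.png",im[:,:,::-1])
E
```

```text
at 9.4 [ 0.5936 -0.288   0.2004] [179.3854   0.2375  85.3551] q [-0.4518  0.502   0.1353  1.1926  0.      1.2001] F [ 0.9226 -1.1004  0.8259] w 0.08557336139029122 0.0
shift [ 0.0024 -0.1085  0.0542] turn [ 0.6143  0.2383 -0.1436]
```

View pics/s3.png

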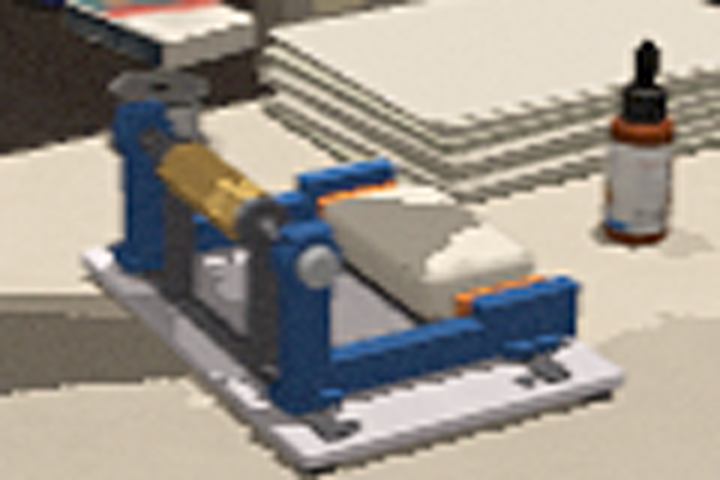

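The charger is lying on the bed between the pads with a gap at each end. Now I'll estimate the turnbuckle's starting angle from the spacing of the jaws in the unobstructed first picture.

```bash
python3 - <<'E'
from h import *
from scipy.ndimage import map_coordinates
def edges(f):
    t=cv2.imread(f).astype(float);B=t[:,:,0]-t[:,:,2]  # blueness
    yaw=np.radians(-4.5);X=np.array([np.cos(yaw),np.sin(yaw),0]);Y=np.array([-X[1],X[0],0]);O=np.array([.591,-.2853,0])-.05*X
    def prof(x,z,ys):
        P=O+np.outer(ys,Y)+x*X+[0,0,z];uv=proj("top",P);return map_coordinates(B,[uv[:,1],uv[:,0]],order=1)
    ys=np.arange(-.11,.1101,.0005)
    for nm,xs,z in(("col",(-.062,-.059,-.051,-.048),.092),("jawplate",(.034,.038,.062,.066),.042)):
      for x in xs:
        p=prof(x,z,ys);o=[]
        for s in(1,-1):
            q=p[ys*s>.05];y=ys[ys*s>.05]*s
            if s<0:q=q[::-1];y=y[::-1]
            h=q.max()/2;i=np.argmax(q);a=i
            while a>0 and q[a]>h:a-=1
            b=i
            while b<len(q)-1 and q[b]>h:b+=1
            o+= [y[a],y[b]]
        print(nm,x,"L in/out, R in/out mm",np.array(o)*1e3,"outer sum",(o[1]+o[3])*1e3)
edges("pics/top0.png");print();edges("pics/t3f.png")
t=cv2.imread("pics/top0.png");print(t[216:232,[341,346,351]].astype(int).sum(2).T)
E
```

```text
col -0.062 L in/out, R in/out mm [67.5 81.  67.  80.5] outer sum 161.50000000000014
col -0.059 L in/out, R in/out mm [68.  80.5 68.  80.5] outer sum 161.00000000000014
col -0.051 L in/out, R in/out mm [67.5 80.5 68.5 81. ] outer sum 161.50000000000014
col -0.048 L in/out, R in/out mm [67.5 80.5 66.5 80.5] outer sum 161.00000000000014
jawplate 0.034 L in/out, R in/out mm [69.  80.5 69.  79.5] outer sum 160.00000000000014
jawplate 0.038 L in/out, R in/out mm [69.  82.  68.5 80.5] outer sum 162.50000000000014
jawplate 0.062 L in/out, R in/out mm [70.  80.  69.5 80. ] outer sum 160.00000000000014
jawplate 0.066 L in/out, R in/out mm [70.  79.5 69.5 79.5] outer sum 159.00000000000014

col -0.062 L in/out, R in/out mm [88.5 88.5 68.  80. ] outer sum 168.50000000000014
col -0.059 L in/out, R in/out mm [86.  86.  68.5 80.5] outer sum 166.50000000000014
col -0.051 L in/out, R in/out mm [59. 59. 70. 81.] outer sum 140.0000000000001
col -0.048 L in/out, R in/out mm [110.  110.   70.5  80.5] outer sum 190.50000000000017
jawplate 0.034 L in/out, R in/out mm [102.  102.   95.5 100. ] outer sum 202.00000000000017
jawplate 0.038 L in/out, R in/out mm [102.  102.   96.5 100.5] outer sum 202.50000000000017
jawplate 0.062 L in/out, R in/out mm [89.  95.5 87.  87. ] outer sum 182.50000000000017
jawplate 0.066 L in/out, R in/out mm [ 86.5 104.5  89.5  89.5] outer sum 194.00000000000017
[[722 707 603 472 512 576 587 580 544 447 364 381 416 410 429 536]
 [724 713 640 493 452 530 576 587 571 474 360 357 406 417 440 526]
 [724 719 682 539 421 493 565 584 567 488 380 352 392 423 401 441]]
```

The jaw spacing and the brass facets both put the start angle at about 0.6 rad. A tool leaned −26° (equal to +34° − 60°) should therefore fit the flats.

send_rows:
  rows: "0 0 0 -6.5 0 0 .6;0 0 0 -6.5 0 0 .6;0 0 0 -6.5 0 0 .6;0 0 0 -6.5 0 0 .6;0 -.025 -.006 0 0 0 .6;0.001 -.025 -.006 0 0 0 .6;0.001 -.025 -.006 0 0 0 .6;0 -.025 -.006 0 0 0 .6;0 -.025 -.006 0 0 0 .6;0 -.025 -.006 0 0 0 .6;0 0 0 0 0 0 .6;0 0 0 0 0 0 .6"

```text
clock: 10.7
tool_pos: [0.4397, -0.2719, 0.1589]
tcp_rot: [2.689, -0.001, 1.489]
contact_force: [0.8, -0.5, 0.9]
width: 0.0517
grip_force: 0.0
```

```bash
cat >> h.py <<'E'
X=np.array([np.cos(np.radians(-4.5)),np.sin(np.radians(-4.5)),0]);H=np.array([.4863,-.2771,.078])
def hexp(t,d):
    a=np.radians(t);return H+d*-(np.sin(a)*X+np.cos(a)*np.array([0,0,1]))
E
python3 - <<'E'
from h import *
to(hexp(-26,-.1),85.5,-26);to(hexp(-26,.008),85.5,-26)
im=eyes.get_image("top");cv2.imwrite("pics/t4.png",im[:,:,::-1])
t=im[:,:,::-1][165:245,275:415];cv2.imwrite("pics/t4c.png",cv2.resize(t,None,fx=5,fy=5,interpolation=cv2.INTER_CUBIC))
E
```

```text
at 10.7 [ 0.4397 -0.2719  0.1589] [154.08    -0.0695  85.3137] q [-0.7102  0.0735 -0.7166  0.4068  0.2608  0.9923] F [ 0.8133 -0.5067  0.9141] w 0.05172467164091985 0.0
shift [-0.0015  0.0067 -0.0068] turn [-0.0799  0.0191 -0.1979]
at 10.7 [ 0.4397 -0.2719  0.1589] [154.08    -0.0695  85.3137] q [-0.7102  0.0735 -0.7166  0.4068  0.2608  0.9923] F [ 0.8133 -0.5067  0.9141] w 0.05172467164091985 0.0
shift [-0.0015  0.0068  0.1012] turn [-0.0799  0.0191 -0.1979]
```

send_rows:
  rows: "-.0015 .0068 .01 0 0 0 .6;0 0 .02 0 0 0 .6;0 0 .02 0 0 0 .6;0 0 .02 0 0 0 .6;0 0 .015 0 0 0 .6;0 0 .01 0 0 0 .6;0 0 .005 0 0 0 .6;0 0 0 0 0 0 .6;0 0 0 0 0 0 .6"

```text
clock: 11.65
tool_pos: [0.4906, -0.278, 0.0734]
tcp_rot: [2.687, 0.0, 1.49]
contact_force: [-0.4, -0.4, 0.1]
width: 0.0511
grip_force: 0.0
```

```bash
python3 - <<'E'
from h import *
to(hexp(-26,.008),85.5,-26)
im=eyes.get_image("side");cv2.imwrite("pics/s4.png",cv2.resize(im[160:260,265:385,::-1],None,fx=6,fy=6,interpolation=cv2.INTER_CUBIC))
E
```

```text
at 11.65 [ 0.4906 -0.278   0.0734] [153.9705   0.0166  85.3637] q [-0.646   0.2627 -0.7694  0.1474  0.237   1.0528] F [-0.3764 -0.4207  0.1356] w 0.05107047918787176 0.0
shift [ 0.0006 -0.0019  0.0019] turn [ 0.0295  0.0747 -0.1152]
```

View pics/s4.png

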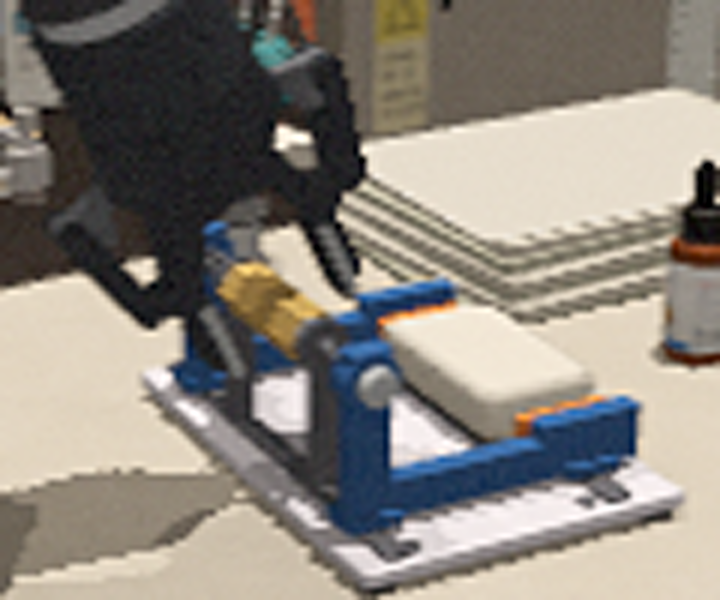

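The fingers straddle the brass body, and the block still lies on the bed. I'll close gently and check the width.

send_rows:
  rows: "0 -.002 .003 0 0 0 .6;0 0 0 0 0 0 .3;0 0 0 0 0 0 0;0 0 0 0 0 0 0;0 0 0 0 0 0 0;0 0 0 0 0 0 0;0 0 0 0 0 0 0"
  force: 50

```text
clock: 12.4
tool_pos: [0.4905, -0.278, 0.0704]
tcp_rot: [2.686, 0.0, 1.49]
contact_force: [-1.6, 1.8, 6.4]
width: 0.0211
grip_force: 49.4
```

```bash
python3 - <<'E'
from h import *
to(hexp(-26,.011),85.5,-26);s=bot.get_state();print(s["wrist_torque"])
E
```

```text
at 12.4 [ 0.4905 -0.278   0.0704] [153.8726   0.0191  85.3864] q [-0.6467  0.2672 -0.7752  0.1358  0.2382  1.0521] F [-1.6234  1.8318  6.4177] w 0.02107405777625137 49.363981266506016
shift [ 0.0006 -0.0005  0.0023] turn [ 0.1274  0.0671 -0.0936]
[ 0.2561 -0.0585  0.1884]
```

send_rows:
  rows: "0 0 0 0 0 0 0;0 -.0006 0 4 0 0 0;0 -.0006 0 4 0 0 0;0 -.0006 0 4 0 0 0;0 -.0006 0 4 0 0 0;0 -.0006 0 4 0 0 0;0 -.0006 0 4 0 0 0;0 -.0006 0 4 0 0 0;0 0 0 0 0 0 0"
  force: 90

```text
clock: 13.3
tool_pos: [0.4865, -0.2776, 0.0697]
tcp_rot: [-3.104, 0.001, 1.491]
contact_force: [-3.4, 2.4, 13.1]
width: 0.0207
grip_force: 91.5
```

```bash
python3 - <<'E'
from h import *
to(hexp(2,.0087),85.5,2);s=bot.get_state();print(s["wrist_torque"])
E
```

```text
at 13.3 [ 0.4865 -0.2776  0.0697] [-177.8613    0.0421   85.4258] q [-0.5096  0.464  -0.2985  0.8419 -0.0162  1.1413] F [-3.4014  2.4023 13.0821] w 0.020723264404617216 91.47106807969976
shift [ 0.0005 -0.0005  0.0004] turn [-0.1387  0.0394 -0.0757]
[0.3824 0.6798 0.0715]
```

send_rows:
  rows: "0 -.0006 -.0004 4 0 0 0;0 -.0006 0 4 0 0 0;0 -.0006 0 4 0 0 0;0 -.0006 0 4 0 0 0;0 -.0006 0 4 0 0 0;0 -.0006 0 4 0 0 0;0 -.0006 0 4 0 0 0;0 -.0006 0 4 0 0 0;0 0 0 0 0 0 0;0 0 0 0 0 0 0"

```text
clock: 14.3
tool_pos: [0.4822, -0.2773, 0.0713]
tcp_rot: [-2.549, 0.001, 1.491]
contact_force: [3.2, 0.8, 8.8]
width: 0.0203
grip_force: 92.7
```

```bash
python3 - <<'E'
from h import *
to(hexp(34,.0087),85.5,34);s=bot.get_state();print(s["wrist_torque"])
E
```

```text
at 14.3 [ 0.4822 -0.2773  0.0713] [-146.0252    0.0482   85.4299] q [-0.4174  0.8506  0.273   1.5593 -0.1869  1.2879] F [3.243  0.8224 8.808 ] w 0.020302696604848697 92.7462989569176
shift [ 0.0005 -0.0004  0.0008] turn [ 0.0252  0.0008 -0.0851]
[ 0.193   0.1183 -0.0789]
```

send_rows:
  rows: "0 0 0 0 0 0 .6;0 0 0 0 0 0 .6;0 0 0 0 0 0 .6;0 0 -.01 0 0 0 .6;0 0 -.025 0 0 0 .6;0 0 -.03 0 0 0 .6;0 0 -.025 0 0 0 .6;0 0 -.01 0 0 0 .6;0 0 0 0 0 0 .6"

```text
clock: 15.2
tool_pos: [0.5385, -0.282, 0.1543]
tcp_rot: [-2.552, 0.001, 1.49]
contact_force: [0.0, -0.0, 0.1]
width: 0.0512
grip_force: 0.0
```

send_rows:
  rows: "0 -.012 0 -7.5 0 0 .6;0 -.012 0 -7.5 0 0 .6;0 -.012 0 -7.5 0 0 .6;0 -.012 0 -7.5 0 0 .6;0 -.012 0 -7.5 0 0 .6;0 -.012 0 -7.5 0 0 .6;0 -.012 0 -7.5 0 0 .6;0 -.012 0 -7.5 0 0 .6;0 0 0 0 0 0 .6;0 0 0 0 0 0 .6"

```text
clock: 16.2
tool_pos: [0.4428, -0.2725, 0.1633]
tcp_rot: [2.693, -0.003, 1.488]
contact_force: [0.7, -0.1, 0.9]
width: 0.0512
grip_force: 0.0
```

```bash
python3 - <<'E'
from h import *
to(hexp(-26,.0087),85.5,-26)
im=eyes.get_image("side");cv2.imwrite("pics/s5.png",cv2.resize(im[160:260,265:385,::-1],None,fx=6,fy=6,interpolation=cv2.INTER_CUBIC))
E
```

```text
at 16.2 [ 0.4428 -0.2725  0.1633] [154.2824  -0.1575  85.2424] q [-0.7055  0.0741 -0.7     0.4251  0.2579  0.9977] F [ 0.6758 -0.0737  0.9351] w 0.051194311763822796 0.0
shift [-0.0012  0.0024  0.1046] turn [-0.282  -0.0294 -0.3005]
```

View pics/s5.png

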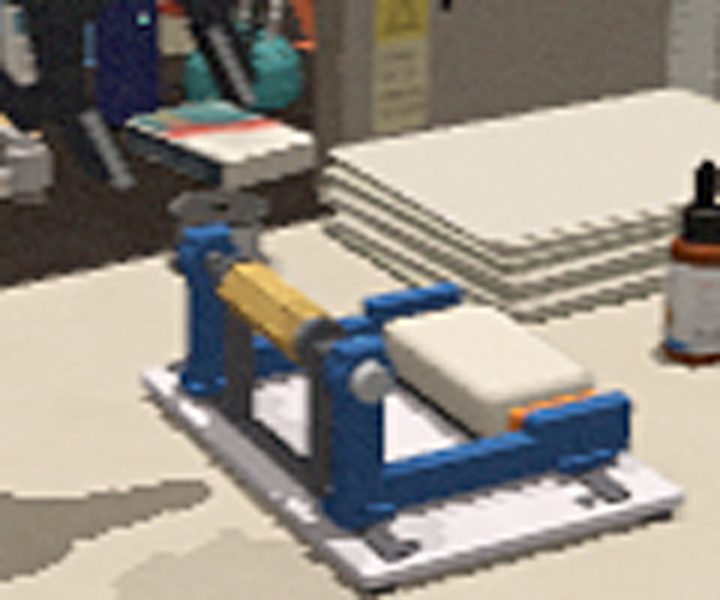

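Both jaws have moved in, and their pads are now close to the block's ends. Regripping for the second stroke.

send_rows:
  rows: "-.001 .0024 .015 -.3 0 0 .6;0 0 .025 0 0 0 .6;0 0 .025 0 0 0 .6;0 0 .02 0 0 0 .6;0 0 .012 0 0 0 .6;0 0 .007 0 0 0 .6;0 0 0 0 0 0 .6;0 0 0 0 0 0 .3;0 0 0 0 0 0 0;0 0 0 0 0 0 0;0 0 0 0 0 0 0;0 0 0 0 0 0 0"
  force: 50

```text
clock: 17.45
tool_pos: [0.49, -0.279, 0.0716]
tcp_rot: [2.69, 0.001, 1.486]
contact_force: [-9.3, -2.9, -0.5]
width: 0.021
grip_force: 48.7
```

```bash
python3 - <<'E'
from h import *
to(hexp(-26,.0087),85.5,-26);s=bot.get_state();print(s["wrist_torque"])
E
```

```text
at 17.45 [ 0.49   -0.279   0.0716] [154.1506   0.0395  85.1687] q [-0.6465  0.2658 -0.7696  0.1461  0.234   1.0548] F [-9.3031 -2.8595 -0.5012] w 0.020950012088710532 48.70988885988481
shift [ 0.0016 -0.0006  0.0012] turn [-0.1507  0.1803 -0.2807]
[-0.3259  1.8061 -0.1205]
```

send_rows:
  rows: "0.001 -.0005 0 0 0 0 0;0 -.0006 0 4 0 0 0;0 -.0006 0 4 0 0 0;0 -.0006 0 4 0 0 0;0 -.0006 0 4 0 0 0;0 -.0006 0 4 0 0 0;0 -.0006 0 4 0 0 0;0 -.0006 0 4 0 0 0;0 -.0006 0 4 0 0 0;0 -.0006 0 4 0 0 0;0 -.0006 0 4 0 0 0;0 0 0 0 0 0 0"
  force: 90

```text
clock: 18.65
tool_pos: [0.485, -0.2786, 0.0713]
tcp_rot: [-2.892, 0.002, 1.49]
contact_force: [-6.5, -3.7, -4.2]
width: 0.0202
grip_force: 91.2
```

send_rows:
  rows: "0 -.0006 0 4 0 0 0;0 -.0006 0 4 0 0 0;0 -.0006 0 4 0 0 0;0 -.0005 0 3 0 0 0;0 0 0 0 0 0 0;0 0 0 0 0 0 0"

```text
clock: 19.25
tool_pos: [0.4834, -0.2785, 0.072]
tcp_rot: [-2.634, 0.001, 1.49]
contact_force: [-6.7, -2.2, -9.5]
width: 0.0201
grip_force: 94.7
```

```bash
python3 - <<'E'
from h import *
to(hexp(29,.0087),85.5,29);s=bot.get_state();print(s["wrist_torque"])
E
```

```text
at 19.25 [ 0.4834 -0.2785  0.072 ] [-150.9344    0.0714   85.3731] q [-0.4291  0.785   0.1869  1.4538 -0.1676  1.264 ] F [-6.7323 -2.2418 -9.4536] w 0.0200990437988457 94.69765767920762
shift [ 0.0016 -0.0004  0.0021] turn [-0.0657  0.0008 -0.1456]
[-0.7268  0.1263  0.3838]
```

send_rows:
  rows: "0 0 0 0 0 0 .6;0 0 0 0 0 0 .6;0 0 0 0 0 0 .6;0 0 -.01 0 0 0 .6;0 0 -.025 0 0 0 .6;0 0 -.03 0 0 0 .6;0 0 -.03 0 0 0 .6;0 0 -.02 -7.5 0 0 .6;0 0 -.02 -7.5 0 0 .6;0 0 -.02 -7.5 0 0 .6;0 0 -.02 -6.5 0 0 .6;0 0 0 0 0 0 .6"

```text
clock: 20.45
tool_pos: [0.5542, -0.2835, 0.238]
tcp_rot: [3.127, 0.003, 1.488]
contact_force: [-0.0, 0.5, 0.2]
width: 0.0512
grip_force: 0.0
```

send_rows:
  rows: ".03 0 0 0 0 0 .6;.03 0 0 0 0 0 .6;.03 0 0 0 0 0 .6;.03 0 0 0 0 0 .6;.03 0 0 0 0 0 .6;.03 0 0 0 0 0 .6;.03 0 0 0 0 0 .6;.03 0 0 0 0 0 .6;.03 0 0 0 0 0 .6;.03 0 0 0 0 0 .6;.03 0 0 0 0 0 .6;0 0 0 0 0 0 .6"

```text
clock: 21.65
tool_pos: [0.5825, 0.0495, 0.2313]
tcp_rot: [3.138, -0.001, 1.495]
contact_force: [-0.4, -0.6, 0.3]
width: 0.0515
grip_force: 0.0
```

```bash
python3 - <<'E'
from h import *
to(H,85.5)
from scipy.ndimage import map_coordinates
im=eyes.get_image("top")[:,:,::-1];s=eyes.get_image("side")[:,:,::-1];cv2.imwrite("pics/t6f.png",im);cv2.imwrite("pics/s6f.png",s)
a=cv2.resize(im[165:245,285:405],(780,520),interpolation=cv2.INTER_CUBIC);cv2.imwrite("pics/t6.png",a)
t=im.astype(float);B=t[:,:,0]-t[:,:,2];Y=np.array([-X[1],X[0],0]);O=np.array([.591,-.2853,0])-.05*X;ys=np.arange(.045,.11,.0005)
for x in(-.062,-.059,-.051,-.048):
    o=[]
    for g in(1,-1):
        uv=proj("top",O+np.outer(g*ys,Y)+x*X+[0,0,.092]);q=map_coordinates(B,[uv[:,1],uv[:,0]],order=1);k=ys[q>q.max()/2];o+=[k[0]*1e3,k[-1]*1e3]
    print(np.array(o),"centre sum",sum(o)/2)
E
```

```text
at 21.65 [0.5825 0.0495 0.2313] [179.7937  -0.04    85.6356] q [ 0.0847  0.3631 -0.0088  1.1952  0.0001  1.7317] F [-0.4086 -0.5897  0.277 ] w 0.051465078801433715 0.0
shift [-0.3331 -0.0716  0.1528] turn [ 0.2062 -0.0403  0.1356]
[58.  70.5 57.5 69.5] centre sum 127.75000000000003
[58.5 70.  58.5 69.5] centre sum 128.25000000000003
[58.  69.5 58.5 69.5] centre sum 127.75000000000003
[58. 70. 57. 69.] centre sum 127.00000000000003
```

View pics/t6.png

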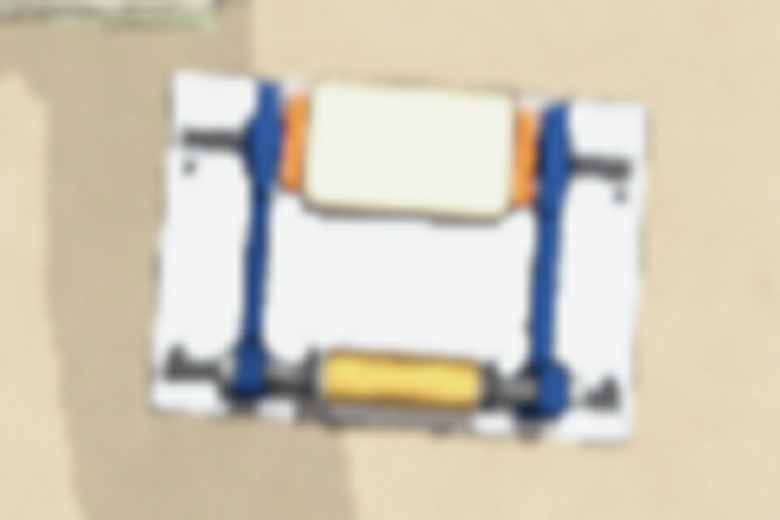

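The top view shows the block ((410,148) in the crop) held squarely between both orange pads, with an equal strip of pad showing at each end (22 px each). The column spacing (about 128 mm against 129 mm expected at 2.6 rad) agrees with the target. The arm is clear.

```bash
python3 -c "
from station import finish_job;print(finish_job())"
```

```text
the job is handed in; nothing more can be done
None
```

The charger is clamped flat on the bed with the turnbuckle at about 2.6–2.7 rad (pads pushed back roughly 3–3.6 mm by estimate), the arm is clear, and the job was handed in at about 22 s; the hand-in returned no verdict.

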